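# Present a round flask to the side camera on a sprung ring

### The arm

A 6-joint arm with a two-finger parallel gripper is mounted at the origin on the work surface. World frame = base frame: x ahead of the robot, y to its left, z up, the work surface at z = 0. Lengths are in m, angles in rad, forces in N, time in s.
With the tool pointing down it reaches from about 0.35 to 0.975 m from the base axis. Payload 4.9 kg.
Tool frame: the origin (TCP) lies on the centre line of the jaws, within the pads' length; the fingertips stand ctrl.tcp_to_tips ahead of it and the grasp point (between the pads) lies 3 mm ahead of it (ctrl.tcp_to_tips is the distance from the TCP to the fingertips, in m); z points along the fingers, y is the direction in which the jaws open and shut (so a half turn about z gives the same grasp; the last joint's range is limited). The gripper opens to 85 mm and grips with 20 to 120 N. Pads are 22 mm wide; open, the fingers measure 114 mm over their backs; the gripper's body (76 mm by 85 mm) begins 54 mm behind the grasp point. The pads swing forward as they close: fully open they stand 13 mm farther back than shut.
Start: joints at [1.187, 0.053, 1.613, -0, 1.476, -0.119], TCP at [0.164, 0.603, 0.253] pointing down, gripper open.
Joint ranges: [-3.01, 3.01], [-1.01, 2.22], [0.06, 2.58], [-1.02, 4.17], [0.09, 2.62], [-3.14, 3.14]. Speed limits (rad/s): [2.57, 2.57, 3.14, 3.14, 3.14, 3.14].

### API

Orientations are given as a rotation vector (axis times angle).
In Python, from station import ctrl, vision gives the robot as it stands.
- The arm moves only by the tool jog_arm, never from a script. Its argument "deltas" is a list of rows, each a list of 7 numbers: the turn, a rotation vector about the tool's x, y, z in rad, then the shift along the tool's x, y, z in cm, then the opening, from 0 (shut) to 1 (fully open). A call has 1 to 12 rows; each row shifts and turns the commanded pose from where the row before left it, along the tool's axes as they then stand; what a row does not reach is not made up. A row lasts 1/12 s, in which the tool goes at most 41.7 mm and 7.16 degrees, less where a joint would pass 70% of its speed; a pose out of reach is approached as far as the arm can. A call with a gripper value outside its range is refused whole. The fingers move at their own pace and stop on an object; "grip_force" is the grip in N (left out, the last holds). Time passes only in rows, so rows that do not move let the fingers close. It gives the time, the measured TCP pose, the force and the opening at its end, in the units of the state.
- ctrl.get_obs(): the state, without advancing time (a new reading comes with each control period).
- vision.get_image(name): name is "scene" or "top"; returns (picture, depth): 480x640x3 uint8, red, green, blue; 480x640 float32, m along the optical axis (not along the pixel's ray), 0 where there is no reading.
- vision.calibration(name): a dict with "fx", "fy", "cx", "cy" (pixels), "rvec" (rotation vector, rad) and "tvec" (3), from world to camera coordinates, as OpenCV has them. Camera axes: x right, y down, z forward; pixel columns grow to the right and rows downward; lengths in m; the calibration is good to about 2 mm. A picture is of the moment at which its call begins. calibration takes no time and is no camera call.
- ctrl.finish_job(): hands the job in, once; it reports no verdict.
The state is a dict: "t": time; "q": joint angles; "dq": joint speeds; "effort": joint torques, N m; "tool_pos": TCP position; "tool_rot": TCP orientation; "contact_force": force on the tool from outside, world axes, zero at the start; "wrist_torque": the same for the moment, N m; "opening": finger opening in m.
Only numpy, scipy, OpenCV 4.12 (cv2) and the standard library are available. Lean on these libraries where they do the work, as an engineer would, in place of code of your own. Each camera call takes 0.05 s, during which the arm holds its last target. There are 200 camera calls.

### The job

Slide the x-y stage (it has a black knob) until the fixed brass pointer stands over the red mark and let it rest there for a second (reference), then slide it on until the pointer stands over the blue mark and let it rest there for a second too. Then take the amber flask, set it upright in the orange sprung ring on the stage, press it down until the ring is fully down on its stop, and finish while still holding it pressed down there, with the pointer still over the blue mark. Leave the green flask, the lens and the lens cap where they are.

Things in the scene. Friction and masses are not known exactly. Their poses are not given: they have to be found in the camera images.
- stage: Base of the manual x-y stage, fixed to the table: black plate 220 x 300 x 14 mm. Origin under its centre on the table; its x and y axes are the slide directions. The aluminium carrier plate on top is 150 (x) x 240 (y) mm, its upper face 55 mm above the table; it slides freely in both directions against about 3 N of friction each and stays where it is left.
- stage_x (a joint): Slide of the carrier along the stage's x axis, -0.045 to 0.045 m; 0 = centred.
- stage_y (a joint): Slide of the carrier along the stage's y axis, -0.055 to 0.055 m; 0 = centred.
- handle_top (a point): Centre of the top of the carrier's black knob, an upright round post 22 mm in diameter and 40 mm tall, fixed to the carrier (its foot is on the carrier's face); moving it slides the carrier. Axes parallel to the stage's.
- mark_red (a point): Centre of the red disc, 18 mm across with a white rim, flat on the carrier; moves with it. It lies at (+105, +80) mm in the stage's x, y from the knob's axis.
- mark_blue (a point): Centre of the blue disc, 18 mm across with a white rim, flat on the carrier; moves with it. It lies at (+70, +35) mm in the stage's x, y from the knob's axis.
- pointer_tip (a point): Tip of the fixed brass pointer pin that points straight down, 62 mm above the table and 7 mm above the carrier. A thin steel arm at 100 mm height carries the pin from a post 130 mm away in the stage's +x direction (about away from the robot); top of the post 115 mm above the table.
- ring_top (a point): Centre of the upper face of the orange sprung ring on the carrier, outer diameter 62, inner 44, 14 mm thick; upper face 40 mm above the carrier (95 mm above the table) when up. It lies at (+55, -90) mm in the stage's x, y from the knob's axis. A seated flask has its ball's centre 23 mm above this point.
- ring: The same orange ring as a solid; origin at the centre of its underside, z up.
- cradle (a joint): Downward travel of the orange ring: 0 = up, 0.012 m = fully down on its stop. Springs push it up with 4 N at the top, rising to 10 N fully down; it springs back when let go.
- amber_flask: Round-bottomed amber glass flask with a white stopper, loose, standing on one of the two cork rings (which one varies). Ball 64 mm in diameter, straight neck 24 mm in diameter from 62 to 115 mm height, stopper 27 mm in diameter from 115 to 127 mm (total height); about 0.15 kg, weighted bottom. Origin at the lowest point of the ball, z along the neck; on its cork ring the origin is 21 mm above the table.
- amber_flask_ball (a point): Centre of the amber flask's ball, 32 mm above its origin.
- green_flask: Same flask in green glass, on the other cork ring; leave alone.
- stand_a: Cork ring fixed to the table at the robot's right (-y), outer diameter 80, inner 44, 30 mm high; origin under its centre.
- stand_b: Same cork ring at the robot's left (+y).
- lens: Black lens barrel standing on the table at the right, 44 mm in diameter at most, 75 mm tall; leave alone. Origin at the centre of its underside.
- lens_cap: Grey lens cap lying on the table at the left, 52 mm in diameter, 18 mm high; leave alone. Origin at the centre of its underside.
Mind the look-alikes: they are no part of the job. Of the things shaped like the amber_flask, the amber one is meant.

How it is judged:
By the outcome, as a careful person would: the job done as asked, in the order asked, and still so for the second after the job is handed in, while the arm keeps its last pose, push and grip.
It also fails if it takes over 58 s, if anything falls off the work surface, if the arm or the gripper's body presses on something with over 40 N, if the wrist force passes 120 N, or if a joint passes its speed limit or range.

## Working session

There is one attempt and no reset: what is moved stays moved. The work goes in short steps, Python scripts to look and compute and a tool call to move; the robot and the scene stay as the last step left them, time stands still between calls to the robot, and variables do not carry over. Pictures are saved under pics/ and viewed, about 8 in all and at most 12, crops included, and the job is handed in when it is done.

Besides the shell and the picture viewer there is one more tool, called after "Request:" by a JSON object that holds its "fn" and its "kwargs". jog_arm: Moves the arm, as the interface text tells. Its arguments: {"type":"object","properties":{"deltas":{"type":"array"},"grip_force":{"type":"number"}},"required":["deltas"]}

```bash
ls; mkdir -p pics; python3 - <<'E'
from station import ctrl, vision
import cv2,numpy as np
print(ctrl.get_obs(), ctrl.tcp_to_tips)
for n in("scene","top"):
    im,d=vision.get_image(n); cv2.imwrite(f"pics/{n}0.png",im[:,:,::-1]); np.savez(f"pics/{n}0.npz",im=im,d=d)
    c=vision.calibration(n); R=cv2.Rodrigues(np.array(c["rvec"],float))[0]; print(n,c,-R.T@np.array(c["tvec"]).ravel())
E
```

```text
pics
{'t': 0.0, 'q': array([ 1.18702107e+00,  5.33052405e-02,  1.61427352e+00,  5.24566061e-06,
        1.47601411e+00, -1.18972241e-01]), 'dq': array([-2.54160133e-04,  6.34818229e-05, -3.38377875e-04, -5.55324309e-04,
       -5.33575157e-04, -8.50601969e-04]), 'effort': array([ 1.02257844e-03, -3.93672645e+01, -3.70182788e+01,  5.49893537e-05,
        6.96119983e-03, -1.39931394e-06]), 'tool_pos': array([0.16333961, 0.60268412, 0.25210722]), 'tool_rot': array([-4.14671631e-01, -3.11359680e+00,  3.04066339e-03]), 'contact_force': array([0.11484813, 0.04768348, 0.4025631 ]), 'wrist_torque': array([-0.03600055, -0.06346255,  0.00793113]), 'opening': 0.08528280697943713} 0.022
scene {'fx': 538.7405977316739, 'fy': 538.7405977316739, 'cx': 316.1560823191594, 'cy': 252.28364724346477, 'rvec': array([ 2.02287031,  0.96806523, -0.51673595]), 'tvec': array([-0.36756878, -0.17329395,  1.49893649])} [ 1.26895617 -0.52172373  0.72766942]
top {'fx': 487.6020717433416, 'fy': 487.6020717433416, 'cx': 327.23546795796364, 'cy': 236.9856865544478, 'rvec': array([ 2.20334874, -2.17213279,  0.08191781]), 'tvec': array([-0.01744448,  0.55916446,  1.1513992 ])} [ 0.47704899 -0.004733    1.18789359]
```

View pics/top0.png

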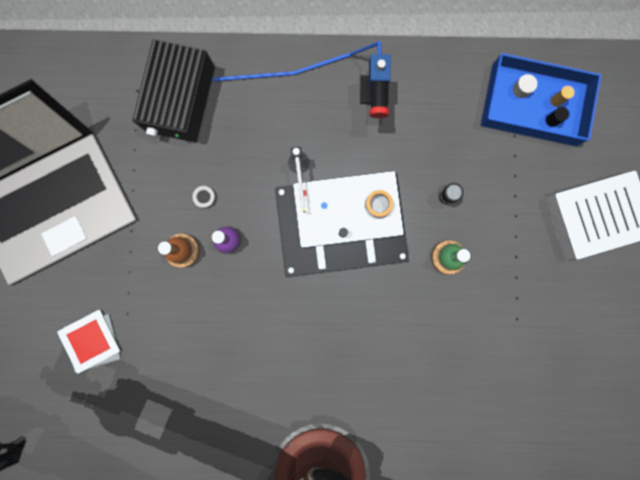

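View pics/scene0.png

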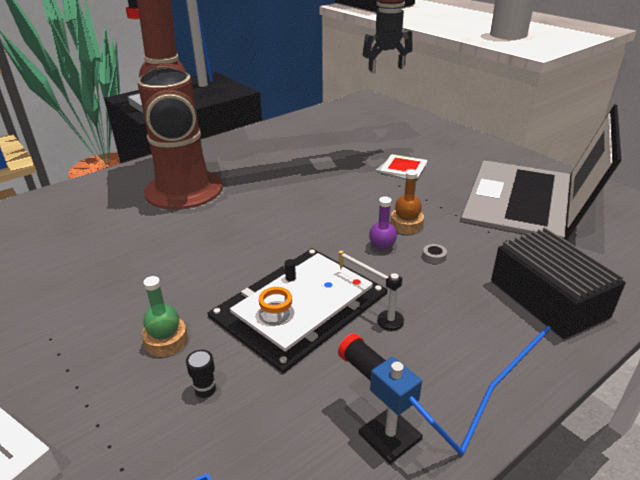

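The top view shows the amber candidates: amber flask with white stopper, ball at about (181,250) on a cork ring. The look-alikes are the purple flask (226,240), not on a cork ring, the green flask (450,257), and the amber bottle in the blue tray (565,95). I choose the flask at (181,250), which is (408,207) in the scene view. The knob is at (343,232), the ring at (380,204) and the blue mark at (324,205). The red mark is at (305,193), partly under the pointer arm. I'll check with close crops.

```bash
cat > h.py <<'E'
import cv2,numpy as np
from station import ctrl,vision
def cal(n):
    c=vision.calibration(n); R=cv2.Rodrigues(np.array(c["rvec"],float))[0]
    return c,R,np.array(c["tvec"],float).ravel()
def plane(n,u,v,z):
    c,R,t=cal(n); o=-R.T@t; d=R.T@np.array([(u-c["cx"])/c["fx"],(v-c["cy"])/c["fy"],1])
    return o+d*(z-o[2])/d[2]
def pix(n,p):
    c,R,t=cal(n); q=R@np.array(p)+t; return np.array([c["fx"]*q[0]/q[2]+c["cx"],c["fy"]*q[1]/q[2]+c["cy"]])
def blobs(im,lo,hi,box,mn=4):
    x0,y0,x1,y1=box; h=cv2.cvtColor(im,cv2.COLOR_RGB2HSV)[y0:y1,x0:x1]
    n,_,s,c=cv2.connectedComponentsWithStats(cv2.inRange(h,np.array(lo),np.array(hi)))
    return [(int(s[i,4]),(c[i]+[x0,y0]).round(2),s[i,:4]+[x0,y0,0,0]) for i in range(1,n) if s[i,4]>=mn]
def crop(im,box,k,name):
    x0,y0,x1,y1=box; cv2.imwrite(name,cv2.resize(im[y0:y1,x0:x1,::-1],None,fx=k,fy=k,interpolation=cv2.INTER_CUBIC))
E
python3 - <<'E'
from h import *
T=np.load("pics/top0.npz")["im"]; S=np.load("pics/scene0.npz")["im"]
a=cv2.resize(T[140:285,150:415,::-1],None,fx=3,fy=3,interpolation=cv2.INTER_CUBIC)
b=cv2.resize(S[160:305,235:435,::-1],None,fx=3,fy=3,interpolation=cv2.INTER_CUBIC)
cv2.imwrite("pics/c1.png",a);cv2.imwrite("pics/c2.png",b)
for nm,im,box in(("top",T,(270,140,415,285)),("scene",S,(205,240,390,370))):
    print(nm,"blue",blobs(im,(100,120,60),(125,255,255),box)); print("red",blobs(im,(0,150,90),(4,255,255),box),blobs(im,(175,150,90),(180,255,255),box)); print("or",blobs(im,(8,130,90),(20,255,255),box))
    print("black",blobs(im,(0,0,0),(180,255,45),(335,222,352,242) if nm=="top" else (280,255,300,285)))
print("amber",blobs(T,(5,120,50),(20,255,255),(150,220,210,280)),blobs(S,(5,120,50),(20,255,255),(380,160,430,240)))
print("white",blobs(T,(0,0,190),(180,40,255),(155,235,180,260)),blobs(S,(0,0,180),(180,60,255),(400,165,420,182)))
E
```

```text
top blue [(18, array([323.72, 205.11]), array([322, 203,   5,   5]))]
red [] []
or [(77, array([383.32, 200.77]), array([371, 191,  21,  25]))]
black []
scene blue [(32, array([327.66, 284.22]), array([324, 282,   8,   5])), (115, array([383.07, 365.51]), array([372, 359,  18,  11]))]
red [(27, array([356.15, 281.41]), array([353, 280,   8,   4])), (228, array([347.11, 343.65]), array([338, 334,  25,  27]))] []
or [(33, array([340.61, 259.  ]), array([339, 251,   4,  16])), (509, array([275.22, 299.74]), array([259, 287,  33,  26]))]
black [(228, array([289.75, 268.98]), array([280, 257,  20,  24]))]
amber [(448, array([178.63, 250.01]), array([166, 237,  25,  26]))] [(1130, array([407.71, 211.04]), array([391, 179,  33,  55]))]
white [(129, array([163.95, 247.52]), array([158, 242,  13,  12]))] [(102, array([411.68, 171.68]), array([400, 165,  20,  12])), (4, array([402.5, 176. ]), array([401, 176,   4,   1]))]
```

View pics/c1.png

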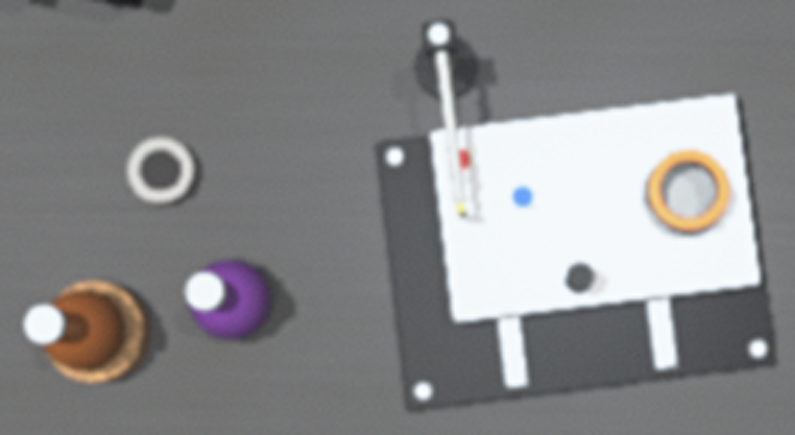

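View pics/c2.png

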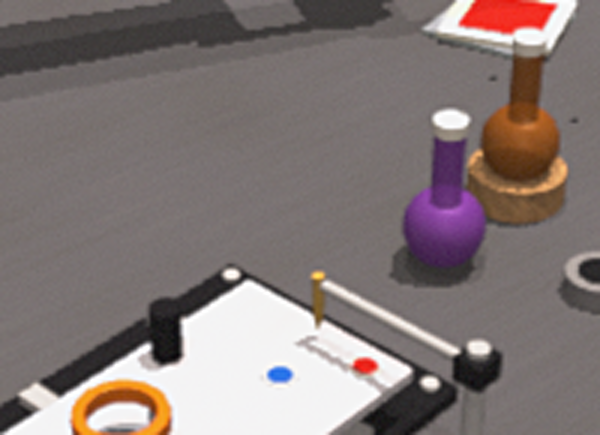

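The crops confirm the choice: the amber flask stands on a cork ring, and the purple look-alike stands directly on the table beside it. The pin's top is at top-view pixel (303.5,209.3) and its tip at scene pixel (341,269). The red mark is partly under the pointer arm.

```bash
python3 - <<'E'
from h import *
P=lambda *a: plane(*a)[:2]
off=np.array([[0,0],[55,-90],[70,35],[70,35],[105,80]])/1e3
obs=np.array([P("top",343,232,.095),P("top",379.3,203.7,.095),P("top",323.7,205.1,.055),P("scene",327.7,284.2,.055),P("scene",356.2,281.4,.055)])
print(obs.round(4))
def fit(a,b):
    ca,cb=a.mean(0),b.mean(0); A,B=a-ca,b-cb
    th=np.arctan2((A[:,0]*B[:,1]-A[:,1]*B[:,0]).sum(),(A*B).sum()); R=np.array([[np.cos(th),-np.sin(th)],[np.sin(th),np.cos(th)]]); return th,R,cb-R@ca
th,R,t=fit(off,obs); print("yaw",th,"knob",t,"res mm",((obs-(off@R.T+t))*1e3).round(1))
for i,n in ((4,"red"),(2,"blue"),(1,"ring")): print(n,R@off[i]+t)
print("tip scene",P("scene",341,269,.062),"pintop top",P("top",303.3,209.3,.102))
# stage screws in top crop
s=np.array([[394,157],[423,391],[758,348]])/3-.33+[150,140]; print([P("top",*q,.016).round(4) for q in s])
print("amber: stopper top",P("top",163.95,247.52,.148),P("scene",411.7,171.7,.144),"ball top",P("top",180.5,250,.053),"purple stop",P("top",217.7,236.7,.127),P("scene",385,201.5,.124))
print("green stop",P("top",463.5,256,.148))
E
```

```text
[[ 0.5658 -0.0445]
 [ 0.6311 -0.1257]
 [ 0.6315  0.    ]
 [ 0.6274  0.0022]
 [ 0.6566  0.0514]]
yaw 0.14446628875242326 knob [ 0.56484581 -0.04382316] res mm [[ 1.  -0.6]
 [-1.1 -0.7]
 [ 2.5 -0.9]
 [-1.7  1.3]
 [-0.6  1. ]]
red [0.65723487 0.05045972]
blue [0.62907786 0.00088974]
ring [ 0.63222965 -0.12496758]
tip scene [0.61349842 0.04849582] pintop top [0.61497249 0.0453783 ]
[array([0.6673, 0.1041]), array([0.479, 0.077]), array([ 0.5172, -0.1907])]
amber: stopper top [0.52278671 0.33868767] [0.51576236 0.34760398] ball top [0.52174598 0.33142754] purple stop [0.54897282 0.2296088 ] [0.55052656 0.22883508]
green stop [ 0.51382525 -0.30043406]
```

Request:
{"fn": "jog_arm", "kwargs": {"deltas": [[0,0,-0.1025,0,0,0,1],[0,0,-0.1025,0,0,0,1],[0,0,-0.1025,0,0,0,1],[0,0,-0.1025,0,0,0,1],[0,0,0,-1.38,-3.17,0,1],[0,0,0,-1.38,-3.17,0,1],[0,0,0,-1.38,-3.17,0,1],[0,0,0,-1.38,-3.17,0,1],[0,0,0,-1.38,-3.17,0,1],[0,0,0,-1.38,-3.17,0,1],[0,0,0,-1.38,-3.17,0,1],[0,0,0,-1.38,-3.17,0,1]]}}

```text
t: 1.1
tool_pos: [0.3098, 0.3666, 0.2528]
tool_rot: [0.228, -3.133, 0.001]
contact_force: [0.5, 0.5, 0.7]
opening: 0.0855
```

Request:
{"fn": "jog_arm", "kwargs": {"deltas": [[0,0,0,-1.38,-3.17,0,1],[0,0,0,-1.38,-3.17,0,1],[0,0,0,-1.38,-3.17,0,1],[0,0,0,-1.38,-3.17,0,1],[0,0,0,-1.38,-3.17,0,1],[0,0,0,-1.38,-3.17,0,1],[0,0,0,-1.38,-3.17,0,1],[0,0,0,-1.38,-3.17,0,1],[0,0,0,-1.38,-3.17,0,1],[0,0,0,-1.38,-3.17,0,1],[0,0,0,-1.38,-3.17,0,1],[0,0,0,-1.38,-3.17,0,1]]}}

```text
t: 2.1
tool_pos: [0.5287, 0.0142, 0.2528]
tool_rot: [0.227, -3.133, -0.0]
contact_force: [0.5, 0.3, 0.2]
opening: 0.085
```

Request:
{"fn": "jog_arm", "kwargs": {"deltas": [[0,0,0,-1.37,-3.13,0,1],[0,0,0,-1.37,-3.13,0,1],[0,0,0,0,0,3,1],[0,0,0,0,0,3,1],[0,0,0,0,0,3,1],[0,0,0,0,0,2.5,1],[0,0,0,0,0,0,1]]}}

```text
t: 2.68
tool_pos: [0.5601, -0.0415, 0.1311]
tool_rot: [0.226, -3.121, -0.005]
contact_force: [-0.9, -0.3, -0.7]
opening: 0.085
```

```bash
python3 - <<'E'
from h import *
im,d=vision.get_image("scene"); crop(im,(215,190,415,340),4,"pics/s1.png"); print(ctrl.get_obs()["tool_pos"])
p=ctrl.get_obs()["tool_pos"]; print((pix("scene",[p[0],p[1],.095])-[215,190])*4)
E
```

```text
[ 0.56182395 -0.04167791  0.13438348]
[297.30876357 284.56598056]
```

View pics/s1.png

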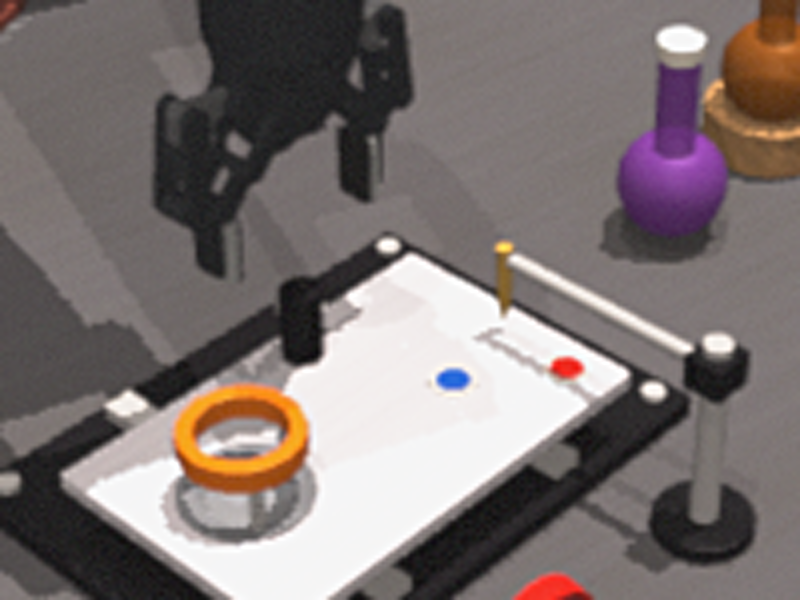

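Knob top is at crop pixel (300,286), and the tool axis projects to (297,285), so the tool is centred. The carrier has not moved. I'll lower and grip.

Request:
{"fn": "jog_arm", "kwargs": {"deltas": [[0,0,0,0,0,2,1],[0,0,0,0,0,2,1],[0,0,0,0,0,1,1],[0,0,0,0,0,0,1],[0,0,0,0,0,0,0],[0,0,0,0,0,0,0],[0,0,0,0,0,0,0],[0,0,0,0,0,0,0],[0,0,0,0,0,0,0],[0,0,0,0,0,0,0]], "grip_force": 40}}

```text
t: 3.57
tool_pos: [0.5653, -0.0427, 0.0896]
tool_rot: [-0.228, 3.132, -0.002]
contact_force: [0.1, -1.8, 4.1]
opening: 0.0209
```

```bash
python3 - <<'E'
from h import *
o=ctrl.get_obs(); print(o["tool_pos"],o["contact_force"],o["opening"])
im,d=vision.get_image("scene")
print("blue",blobs(im,(100,120,60),(125,255,255),(300,260,350,300)));print("red",blobs(im,(0,150,90),(4,255,255),(310,255,380,300)));print("pin",blobs(im,(15,90,60),(28,255,255),(325,235,355,275)),blobs(im,(8,130,90),(20,255,255),(325,235,355,275)))
E
```

```text
[ 0.56529613 -0.04266393  0.08960115] [ 0.08100139 -1.78099958  4.14036767] 0.020889255709573788
blue [(28, array([328.43, 283.96]), array([325, 282,   8,   5]))]
red [(29, array([356.86, 281.  ]), array([354, 279,   7,   5]))]
pin [(56, array([340.46, 257.98]), array([339, 250,   4,  17]))] [(32, array([340.56, 258.78]), array([339, 251,   4,  16]))]
```

```bash
cat >> h.py <<'E'
th=0.1443; RS=np.array([[np.cos(th),-np.sin(th)],[np.sin(th),np.cos(th)]])
def need(mark,n="scene",tip=(340.9,269.2)):
    t=plane(n,*tip,.062); m=plane(n,*mark,.055); d=RS.T@(t-m)[:2]*100
    print("tip",t[:2].round(4),"mark",m[:2].round(4),"stage shift cm",d.round(2),"-> tool x,y",(-d[0]).round(2),d[1].round(2)," target mark px",pix(n,[t[0],t[1],.055]).round(1))
E
python3 - <<'E'
from h import *
need((356.86,281.0)); need((328.2,284.1))
E
```

```text
tip [0.6139 0.0479] mark [0.6565 0.0533] stage shift cm [-4.3   0.08] -> tool x,y 4.3 0.08  target mark px [340.9 271.9]
tip [0.6139 0.0479] mark [0.6278 0.0031] stage shift cm [-0.73  4.63] -> tool x,y 0.73 4.63  target mark px [340.9 271.9]
```

Request:
{"fn": "jog_arm", "kwargs": {"deltas": [[0,0,0,0.5,0,0,0],[0,0,0,0.8,0.02,0,0],[0,0,0,0.8,0.02,0,0],[0,0,0,0.8,0.02,0,0],[0,0,0,0.8,0.02,0,0],[0,0,0,0.4,0,0,0],[0,0,0,0.2,0,0,0],[0,0,0,0,0,0,0],[0,0,0,0,0,0,0]]}}

```text
t: 4.37
tool_pos: [0.5225, -0.0482, 0.0896]
tool_rot: [-0.228, 3.132, -0.002]
contact_force: [0.6, -2.7, 7.3]
opening: 0.0206
```

```bash
python3 - <<'E'
from h import *
o=ctrl.get_obs(); print(o["tool_pos"],o["contact_force"],o["opening"])
im,d=vision.get_image("scene");T,d=vision.get_image("top")
a=cv2.resize(im[240:300,300:380,::-1],None,fx=8,fy=8,interpolation=cv2.INTER_CUBIC);b=cv2.resize(T[180:240,285:365,::-1],None,fx=8,fy=8,interpolation=cv2.INTER_CUBIC)
cv2.imwrite("pics/r.png",cv2.resize(np.vstack([a,b]),None,fx=.6,fy=.6))
r=blobs(im,(0,150,90),(4,255,255),(310,255,380,300)); print("red",r);need(r[0][1])
print("blue",blobs(im,(100,120,60),(125,255,255),(290,260,350,310)))
E
```

```text
[ 0.52248483 -0.04821927  0.08958096] [ 0.60802756 -2.73495029  7.31370031] 0.02060773219996669
red [(24, array([340.62, 271.75]), array([338, 270,   7,   5]))]
tip [0.6139 0.0479] mark [0.6131 0.0479] stage shift cm [ 0.08 -0.01] -> tool x,y -0.08 -0.01  target mark px [340.9 271.9]
blue [(25, array([312.88, 274.56]), array([310, 273,   7,   4]))]
```

View pics/r.png

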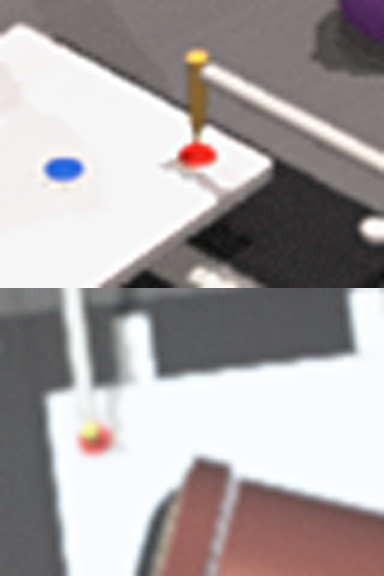

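Scene crop: the red disc is directly under the pin tip, and the residual is at most 1 mm. The top view agrees. I'll rest here, then slide to blue.

Request:
{"fn": "jog_arm", "kwargs": {"deltas": [[0,0,0,0,0,0,0],[0,0,0,0,0,0,0],[0,0,0,0,0,0,0],[0,0,0,0,0,0,0],[0,0,0,0,0,0,0],[0,0,0,0,0,0,0],[0,0,0,0,0,0,0],[0,0,0,0,0,0,0],[0,0,0,0,0,0,0],[0,0,0,0,0,0,0],[0,0,0,0,0,0,0],[0,0,0,0,0,0,0]]}}

```text
t: 5.47
tool_pos: [0.5225, -0.0482, 0.0895]
tool_rot: [-0.228, 3.133, -0.002]
contact_force: [-1.4, -3.2, 7.3]
opening: 0.0208
```

Request:
{"fn": "jog_arm", "kwargs": {"deltas": [[0,0,0,0,0,0,0],[0,0,0,0,0,0,0],[0,0,0,0,0,0,0],[0,0,0,-0.4,0.5,0,0],[0,0,0,-0.6,0.8,0,0],[0,0,0,-0.7,0.9,0,0],[0,0,0,-0.7,0.9,0,0],[0,0,0,-0.6,0.8,0,0],[0,0,0,-0.35,0.4,0,0],[0,0,0,-0.2,0.2,0,0],[0,0,0,0,0,0,0],[0,0,0,0,0,0,0]]}}

```text
t: 6.47
tool_pos: [0.5511, 0.0023, 0.0896]
tool_rot: [-0.229, 3.133, 0.0]
contact_force: [-0.0, 0.3, 8.4]
opening: 0.0206
```

```bash
python3 - <<'E'
from h import *
o=ctrl.get_obs(); print(o["tool_pos"],o["contact_force"],o["opening"])
im,d=vision.get_image("scene")
r=blobs(im,(100,120,60),(125,255,255),(300,255,380,300)); print("blue",r);need(r[0][1])
E
```

```text
[0.55112513 0.00230586 0.08955428] [-0.04930964  0.28556011  8.40891109] 0.020613216548440155
blue [(24, array([341. , 271.5]), array([338, 270,   7,   4]))]
tip [0.6139 0.0479] mark [0.613  0.0491] stage shift cm [ 0.07 -0.13] -> tool x,y -0.07 -0.13  target mark px [340.9 271.9]
```

Request:
{"fn": "jog_arm", "kwargs": {"deltas": [[0,0,0,-0.04,-0.1,0,0],[0,0,0,0,0,0,0],[0,0,0,0,0,0,0],[0,0,0,0,0,0,0],[0,0,0,0,0,0,0],[0,0,0,0,0,0,0],[0,0,0,0,0,0,0],[0,0,0,0,0,0,0],[0,0,0,0,0,0,0],[0,0,0,0,0,0,0],[0,0,0,0,0,0,0],[0,0,0,0,0,0,0]]}}

```text
t: 7.52
tool_pos: [0.5512, 0.0018, 0.0896]
tool_rot: [0.228, -3.133, -0.002]
contact_force: [-2.4, 1.9, 10.6]
opening: 0.0208
```

Request:
{"fn": "jog_arm", "kwargs": {"deltas": [[0,0,0,0,0,0,0],[0,0,0,0,0,0,0],[0,0,0,0,0,0,0],[0,0,0,0,0,0,0],[0,0,0,0,0,0,0],[0,0,0,0,0,0,0]]}}

```text
t: 8.02
tool_pos: [0.5512, 0.0019, 0.0896]
tool_rot: [0.228, -3.133, -0.002]
contact_force: [-2.1, 1.0, 9.8]
opening: 0.0208
```

```bash
python3 - <<'E'
from h import *
o=ctrl.get_obs(); print(o["tool_pos"],o["contact_force"],o["opening"])
im,d=vision.get_image("scene");T,d=vision.get_image("top")
a=cv2.resize(im[240:300,300:380,::-1],None,fx=5,fy=5,interpolation=cv2.INTER_CUBIC);b=cv2.resize(T[180:240,285:365,::-1],None,fx=5,fy=5,interpolation=cv2.INTER_CUBIC)
cv2.imwrite("pics/b.png",np.vstack([a,b]))
r=blobs(im,(100,120,60),(125,255,255),(300,255,380,300)); print("blue",r);need(r[0][1])
# amber flask by depth
T0=np.load("pics/top0.npz"); 
for nm,f,box in(("top","pics/top0.npz",(150,230,200,270)),("scene","pics/scene0.npz",(385,160,430,235))):
    Z=np.load(f); c,R,t=cal(nm); v,u=np.mgrid[box[1]:box[3],box[0]:box[2]]; dd=Z["d"][v,u]
    X=np.stack([(u-c["cx"])/c["fx"]*dd,(v-c["cy"])/c["fy"]*dd,dd],-1).reshape(-1,3); W=(X-t)@R
    s=W[(W[:,2]>.142)&(W[:,2]<.155)&(np.hypot(W[:,0]-.52,W[:,1]-.335)<.03)]; print(nm,len(s),s.mean(0),s.min(0),s.max(0))
print(plane("scene",411,171.7,.148))
E
```

```text
[0.55121968 0.00185311 0.08957226] [-2.13759848  0.99457367  9.80743895] 0.02079949801382699
blue [(25, array([340.96, 271.6 ]), array([338, 270,   7,   5]))]
tip [0.6139 0.0479] mark [0.6132 0.0488] stage shift cm [ 0.06 -0.1 ] -> tool x,y -0.06 -0.1  target mark px [340.9 271.9]
top 127 [0.52359795 0.33699384 0.14812074] [0.51101333 0.32465826 0.14255179] [0.53707761 0.34932057 0.15252031]
scene 78 [0.52644934 0.33516224 0.14815043] [0.51140096 0.3218105  0.14219994] [0.53735455 0.35021796 0.15260126]
[0.51988438 0.3404136  0.148     ]
```

View pics/b.png

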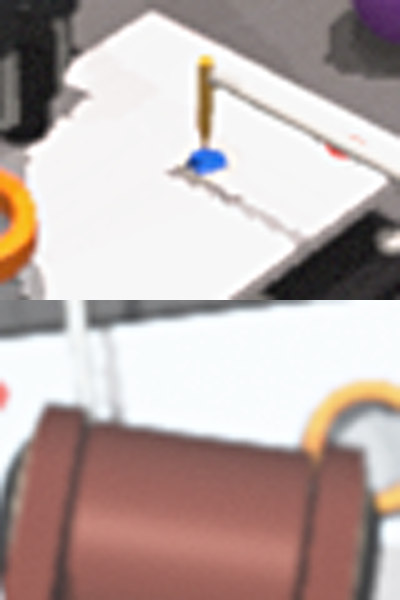

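The tip sits over the blue disc in the scene crop, at (205,147) over (207,160), within about 1 mm. The pin's shadow covers part of the disc. It has rested for more than a second, so I'll release gently and rise.

Request:
{"fn": "jog_arm", "kwargs": {"deltas": [[0,0,0,0,0,0,0.4],[0,0,0,0,0,0,0.8],[0,0,0,0,0,0,1],[0,0,0,0,0,0,1],[0,0,0,0,0,-1,1],[0,0,0,0,0,-2,1],[0,0,0,0,0,-3,1],[0,0,0,0,0,-3.5,1],[0,0,0,0,0,-3.5,1],[0,0,0,0,0,-3.5,1],[0,0,0,-0.4,1.5,-0.5,1],[0,0,0,-0.2,3,0,1]]}}

```text
t: 9.12
tool_pos: [0.5528, 0.0449, 0.264]
tool_rot: [-0.221, 3.125, -0.003]
contact_force: [0.2, 0.9, 0.3]
opening: 0.0853
```

Request:
{"fn": "jog_arm", "kwargs": {"deltas": [[0,0,0,-0.2,3.3,0,1],[0,0,0,-0.2,3.3,0,1],[0,0,0,-0.2,3.3,0,1],[0,0,0,-0.2,3.3,0,1],[0,0,0,-0.2,3.3,0,1],[0,0,0,-0.2,3.3,0,1],[0,0,0,-0.2,3.3,0,1],[0,0,0,-0.1,3.0,0,1],[0,0,0,0,2.0,0,1],[0,0,0,0,1.0,0,1],[0,0,0,0,0,0,1],[0,0,0,0,0,0,1]]}}

```text
t: 10.12
tool_pos: [0.5232, 0.3363, 0.2584]
tool_rot: [0.229, -3.133, 0.001]
contact_force: [-0.5, 0.2, 0.5]
opening: 0.0854
```

```bash
python3 - <<'E'
from h import *
o=ctrl.get_obs(); p=o["tool_pos"]; print(p,o["tool_rot"],o["contact_force"])
d=RS.T@(np.array([.5235,.3375])-p[:2])*100; print("tool dx,dy cm",-d[0],d[1],"dz",(p[2]-.114)*100)
im,dd=vision.get_image("scene");T,dd=vision.get_image("top")
r=blobs(im,(100,120,60),(125,255,255),(300,255,380,300)); print("blue",r);need(r[0][1])
cv2.imwrite("pics/top2.png",T[:,:,::-1])
b=cv2.resize(T[170:260,270:410,::-1],None,fx=5,fy=5,interpolation=cv2.INTER_CUBIC); cv2.imwrite("pics/t2.png",b)
for nm,I,box in(("top",T,(355,180,405,225)),("scene",im,(240,260,330,330))): print("ring",blobs(I,(8,90,90),(22,255,255),box,15))
E
```

```text
[0.52318532 0.33626403 0.25839205] [ 2.28594788e-01 -3.13307354e+00  1.18565794e-03] [-0.45557745  0.16440796  0.50466524]
tool dx,dy cm -0.04891394397247685 0.11778757295977413 dz 14.439204885183615
blue [(25, array([340.88, 271.56]), array([338, 270,   7,   4]))]
tip [0.6139 0.0479] mark [0.613  0.0487] stage shift cm [ 0.08 -0.1 ] -> tool x,y -0.08 -0.1  target mark px [340.9 271.9]
ring [(143, array([364.03, 209.82]), array([355, 197,  17,  26]))]
ring [(136, array([291.75, 279.1 ]), array([279, 275,  25,  15])), (183, array([290.98, 292.7 ]), array([275, 281,  32,  18]))]
```

View pics/t2.png

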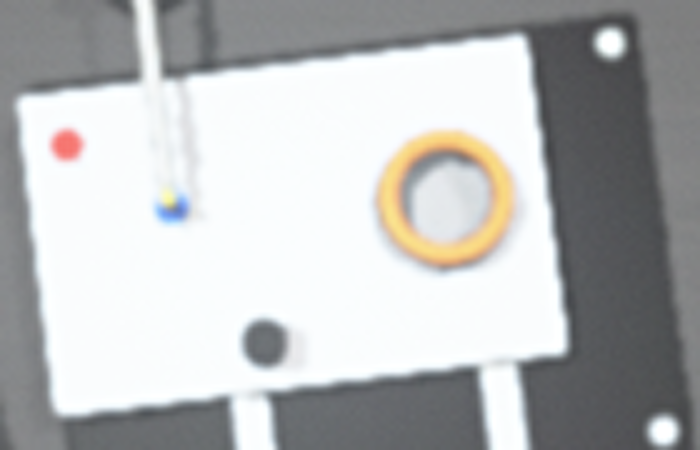

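Top crop: the pin stands over the blue disc at (170,205), the red mark is clear at (67,145), the knob is at (265,343) and the ring at (446,200). The carrier stayed put on release. Next I'll grasp the amber neck.

Request:
{"fn": "jog_arm", "kwargs": {"deltas": [[0,0,0,-0.05,0.12,1,1],[0,0,0,0,0,2.5,1],[0,0,0,0,0,3,1],[0,0,0,0,0,3,1],[0,0,0,0,0,2.5,1],[0,0,0,0,0,1.5,1],[0,0,0,0,0,0.9,1],[0,0,0,0,0,0,1],[0,0,0,0,0,0,1]]}}

```text
t: 10.97
tool_pos: [0.5238, 0.3374, 0.1143]
tool_rot: [0.227, -3.133, 0.0]
contact_force: [0.2, -0.1, 0.1]
opening: 0.0852
```

```bash
python3 - <<'E'
from h import *
o=ctrl.get_obs(); print(o["tool_pos"],o["contact_force"])
r=plane("top",358.8,209.6,.095); print("ring top",r, "dead reck",RS@[.055,-.09]+[.5512,.0019])
im,d=vision.get_image("scene"); crop(im,(350,130,470,240),5,"pics/f.png")
E
```

```text
[0.52377409 0.33739115 0.11430546] [ 0.19792611 -0.07356052  0.10260884]
ring top [ 0.61702523 -0.07950865  0.095     ] dead reck [ 0.61857035 -0.07925563]
```

View pics/f.png

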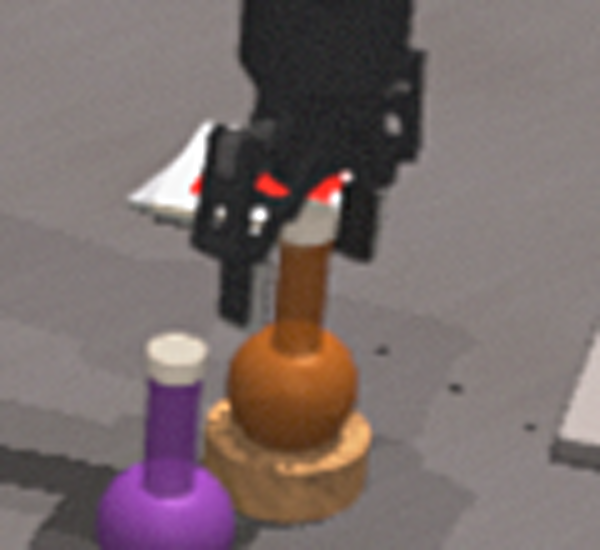

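The jaws straddle the amber neck, finger at (240,290) and neck at (300,290), with no contact. I'll close and lift.

Request:
{"fn": "jog_arm", "kwargs": {"deltas": [[0,0,0,0,0,0,0],[0,0,0,0,0,0,0],[0,0,0,0,0,0,0],[0,0,0,0,0,0,0],[0,0,0,0,0,0,0],[0,0,0,0,0,0,0],[0,0,0,0,0,-0.5,0],[0,0,0,0,0,-1,0],[0,0,0,0,0,-1.5,0],[0,0,0,0,0,-2,0],[0,0,0,0,0,-2,0],[0,0,0,0,0,-2,0]], "grip_force": 50}}

```text
t: 12.02
tool_pos: [0.5234, 0.3377, 0.2056]
tool_rot: [0.228, -3.133, 0.0]
contact_force: [0.0, -0.0, -0.8]
opening: 0.0228
```

Request:
{"fn": "jog_arm", "kwargs": {"deltas": [[0,0,0,0,0,-2.5,0],[0,0,0,0,0,-2,0],[0,0,0,-0.06,-0.8,-0.5,0],[0,0,0,-0.15,-1.8,0,0],[0,0,0,-0.25,-3,0,0],[0,0,0,-0.25,-3,0,0],[0,0,0,-0.25,-3,0,0],[0,0,0,-0.25,-3,0,0],[0,0,0,-0.25,-3,0,0],[0,0,0,-0.25,-3,0,0],[0,0,0,-0.25,-3,0,0],[0,0,0,-0.25,-3,0,0]]}}

```text
t: 13.02
tool_pos: [0.5834, 0.0758, 0.2535]
tool_rot: [0.227, -3.132, 0.0]
contact_force: [1.5, 0.3, -1.8]
opening: 0.0231
```

Request:
{"fn": "jog_arm", "kwargs": {"deltas": [[0,0,0,-0.25,-3,0,0],[0,0,0,-0.25,-3,0,0],[0,0,0,-0.25,-3,0,0],[0,0,0,-0.25,-3,0,0],[0,0,0,-0.15,-2,0,0],[0,0,0,0,-1,0,0],[0,0,0,0,0,0,0],[0,0,0,0,0,0,0],[0,0,0,0,0,0,0]]}}

```text
t: 13.77
tool_pos: [0.6166, -0.0678, 0.254]
tool_rot: [0.229, -3.133, -0.001]
contact_force: [0.3, 0.7, -0.9]
opening: 0.023
```

```bash
python3 - <<'E'
from h import *
o=ctrl.get_obs(); p=o["tool_pos"]; print(p,o["tool_rot"],o["contact_force"],o["opening"])
d=RS.T@(np.array([.618,-.0793])-p[:2])*100; print("tool dx,dy cm",-d[0],d[1])
im,dd=vision.get_image("scene"); crop(im,(210,180,370,330),4,"pics/g.png")
print("ring px",(pix("scene",[.618,-.0793,.095])-[210,180])*4,"tool axis at bottom",(pix("scene",[p[0],p[1],p[2]-.093])-[210,180])*4)
c=blobs(im,(0,0,150),(180,60,255),(200,180,201,181)); r=blobs(im,(100,120,60),(125,255,255),(320,255,380,300)); print(r); need(r[0][1])
E
```

```text
[ 0.61658859 -0.06778689  0.25401078] [ 2.29386923e-01 -3.13254271e+00 -1.13073174e-03] [ 0.33402022  0.71738379 -0.93248426] 0.023016186048295636
tool dx,dy cm 0.025884037755619028 -1.159641229136198
ring px [323.01574056 410.46012307] tool axis at bottom [335.39824037 285.09042171]
[(26, array([340.85, 271.65]), array([338, 270,   7,   5]))]
tip [0.6139 0.0479] mark [0.6132 0.0485] stage shift cm [ 0.06 -0.07] -> tool x,y -0.06 -0.07  target mark px [340.9 271.9]
```

View pics/g.png

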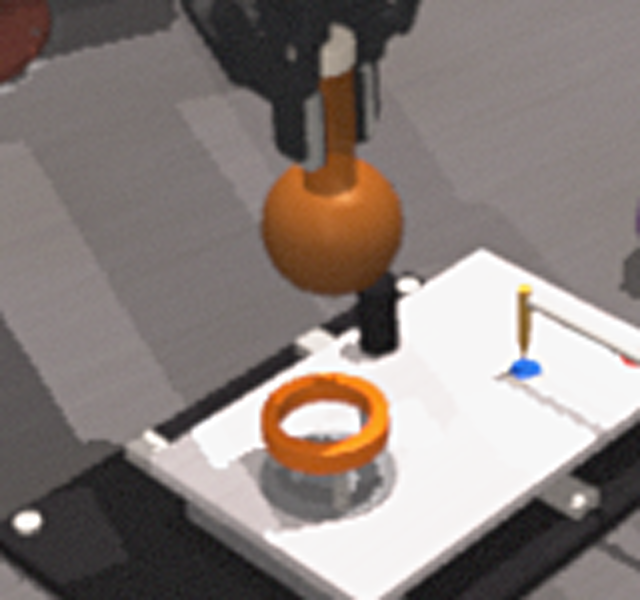

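```bash
python3 - <<'E'
from h import *
p=ctrl.get_obs()["tool_pos"]
f=lambda x,y,z: (((pix("scene",[x,y,z])-[210,180])*4).round(1))
print("pred ball",f(p[0],p[1],p[2]-.061),"pred stopper ctr",f(p[0],p[1],p[2]+.028),"ring lo/hi face",f(.618,-.0793,.095),f(.618,-.0793,.081))
im,d=vision.get_image("scene"); r=blobs(im,(5,120,50),(20,255,255),(270,215,315,255)); print([( (b[1]-[210,180])*4,b[2]) for b in r])
r=blobs(im,(8,130,90),(20,255,255),(270,266,315,305)); print(r)
E
```

```text
pred ball [333.  226.2] pred stopper ctr [324.4  50.4] ring lo/hi face [323.  410.5] [324.3 433.6]
[(array([331.44, 221.32]), array([276, 215,  35,  38]))]
[(468, array([291.19, 285.68]), array([276, 273,  31,  26]))]
```

```bash
cat >> h.py <<'E'
from scipy.optimize import least_squares
def flask(p,box=(255,170,330,262),n="scene",zs=((-.022,-.005),(-.005,.02),(.02,.04))):
    im,d=vision.get_image(n); c,R,t=cal(n); x0,y0,x1,y1=box; v,u=np.mgrid[y0:y1,x0:x1]; dd=d[v,u]
    X=np.stack([(u-c["cx"])/c["fx"]*dd,(v-c["cy"])/c["fy"]*dd,dd],-1).reshape(-1,3); W=(X-t)@R
    h=cv2.cvtColor(im,cv2.COLOR_RGB2HSV)[v,u].reshape(-1,3)
    am=(h[:,0]>=4)&(h[:,0]<=16)&(h[:,1]>130)&(h[:,2]>40); near=np.hypot(*(W[:,:2]-p[:2]).T)<.045
    B=W[am&near&(abs(W[:,2]-(p[2]-.061))<.026)]
    s=least_squares(lambda q:np.linalg.norm(B-q,axis=1)-.032,[p[0],p[1],p[2]-.061],loss="soft_l1",f_scale=.002).x; print("ball",len(B),s.round(4),"rel TCP mm",((s-p)*1e3).round(1))
    wh=(h[:,1]<70)&(h[:,2]>90)
    for (a,b) in zs:
        N=W[(am if b<.025 else wh)&(np.hypot(*(W[:,:2]-p[:2]).T)<.03)&(W[:,2]-p[2]>a)&(W[:,2]-p[2]<b)]
        if len(N)<8: print("few",len(N)); continue
        r=.0135 if b>.025 else .012
        q=least_squares(lambda q:np.hypot(*(N[:,:2]-q).T)-r,p[:2]+0.,loss="soft_l1",f_scale=.002).x; print("z",N[:,2].mean()-p[2],len(N),((q-p[:2])*1e3).round(1))
    return s
E
python3 - <<'E'
from h import *
flask(ctrl.get_obs()["tool_pos"])
E
```

```text
ball 749 [ 0.6157 -0.0672  0.1938] rel TCP mm [ -1.    0.3 -60.5]
z -0.013743548329417654 58 [-0.9 -0.4]
z 0.008086330633148175 101 [-0.6 -1.1]
z 0.03143042644617772 95 [-1.4 -3. ]
```

Request:
{"fn": "jog_arm", "kwargs": {"deltas": [[0,0,0,-0.02,-0.4,0,0],[0,0,0,-0.02,-0.5,0,0],[0,0,0,0,-0.26,0.5,0],[0,0,0,0,0,1.5,0],[0,0,0,0,0,2,0],[0,0,0,0,0,1.5,0],[0,0,0,0,0,0.8,0],[0,0,0,0,0,0.4,0],[0,0,0,0,0,0,0],[0,0,0,0,0,0,0]]}}

```text
t: 14.75
tool_pos: [0.6193, -0.0803, 0.1876]
tool_rot: [-0.228, 3.133, -0.0]
contact_force: [0.2, -0.5, -1.2]
opening: 0.0227
```

```bash
python3 - <<'E'
from h import *
o=ctrl.get_obs(); p=o["tool_pos"]; print(p,o["contact_force"],o["wrist_torque"])
d=RS.T@(np.array([.618,-.0793])-p[:2])*100; print("tool dx,dy cm",-d[0],d[1])
flask(p,(255,190,330,300))
im,dd=vision.get_image("scene"); crop(im,(210,200,370,320),5,"pics/k.png")
E
```

```text
[ 0.61929807 -0.08030283  0.18756475] [ 0.15689879 -0.54196389 -1.1607653 ] [-0.01300057  0.0546589  -0.00622556]
tool dx,dy cm 0.11403725122759464 0.11790654668655419
ball 681 [ 0.6182 -0.0801  0.1269] rel TCP mm [ -1.1   0.2 -60.6]
z -0.012782052043165265 58 [-0.6 -1.8]
z 0.008041377258591498 86 [-0.7  0.1]
z 0.031468754199119764 83 [-1.7 -2.4]
```

View pics/k.png

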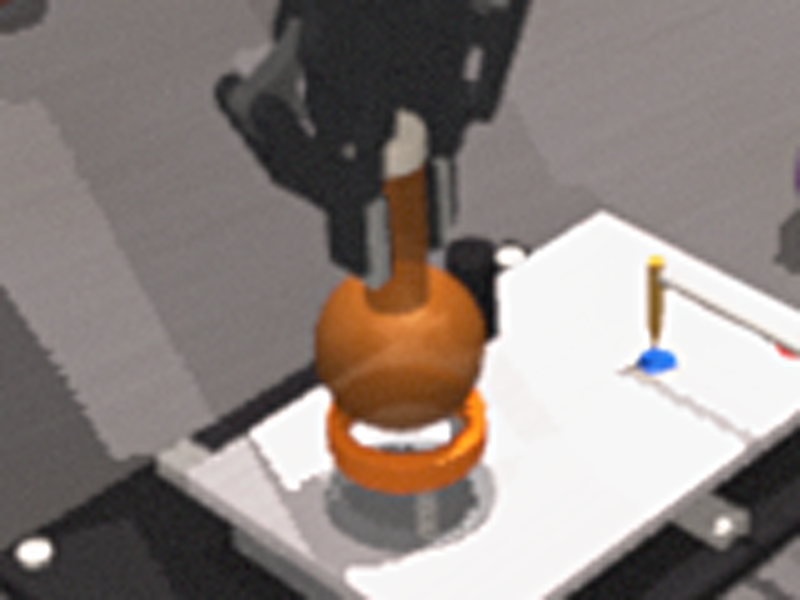

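The crop shows the ball (x 315–485) hovering over the ring (x 329–487), with the pin still over blue at (657,360). I'll refine the ball-to-ring offset in the same camera using depth.

```bash
python3 - <<'E'
from h import *
p=ctrl.get_obs()["tool_pos"]; s=flask(p,(255,190,330,300))
im,d=vision.get_image("scene"); c,R,t=cal("scene"); v,u=np.mgrid[270:305,268:315]; dd=d[v,u]
W=((np.stack([(u-c["cx"])/c["fx"]*dd,(v-c["cy"])/c["fy"]*dd,dd],-1).reshape(-1,3))-t)@R
h=cv2.cvtColor(im,cv2.COLOR_RGB2HSV)[v,u].reshape(-1,3); o=(h[:,1]>130)&(h[:,0]>5)&(h[:,0]<22)
r=np.hypot(*(W[:,:2]-[.618,-.0793]).T)
for lo,hi in((.0825,.0925),(.0835,.0905)):
    N=W[o&(W[:,2]>lo)&(W[:,2]<hi)&(r>.026)&(r<.036)]
    q=least_squares(lambda q:np.hypot(*(N[:,:2]-q).T)-.031,[.618,-.0793],loss="soft_l1",f_scale=.001).x; e=RS.T@(q-s[:2])*100
    print(len(N),"ring",q.round(4),"ball->ring tool cm",(-e[0]).round(2),e[1].round(2))
b=[k for k in blobs(im,(5,120,50),(24,255,255),(260,270,320,310),20)]; print(b)
A,da=vision.get_image("top"); print("top ring",blobs(A,(8,90,90),(22,255,255),(340,185,385,235),8))
E
```

```text
ball 683 [ 0.6189 -0.0801  0.1282] rel TCP mm [ -0.9   0.3 -60.5]
z -0.013829727907534062 60 [-0.4 -2.5]
z 0.007340532187723264 90 [-0.8 -1.2]
z 0.03156481428270308 83 [-1.4 -3. ]
97 ring [ 0.619  -0.0792] ball->ring tool cm -0.02 0.09
65 ring [ 0.6191 -0.0792] ball->ring tool cm -0.03 0.09
[(714, array([290.17, 282.27]), array([273, 270,  34,  29]))]
top ring [(187, array([356.16, 215.35]), array([346, 208,  24,  14]))]
```

Request:
{"fn": "jog_arm", "kwargs": {"deltas": [[0,0,0,-0.02,0.1,0,0],[0,0,0,0,0,0.3,0],[0,0,0,0,0,0.3,0],[0,0,0,0,0,0.3,0],[0,0,0,0,0,0.2,0],[0,0,0,0,0,0.2,0],[0,0,0,0,0,0.2,0],[0,0,0,0,0,0,0]]}}

```text
t: 15.67
tool_pos: [0.6197, -0.0794, 0.1731]
tool_rot: [-0.228, 3.132, -0.001]
contact_force: [1.0, 0.4, 5.5]
opening: 0.023
```

```bash
cat > m.py <<'E'
from h import *
o=ctrl.get_obs(); p=o["tool_pos"]; print(o["t"],p,o["contact_force"],o["wrist_torque"],o["opening"])
s=flask(p,(255,190,330,300),zs=())
im,dd=vision.get_image("scene"); r=blobs(im,(100,120,60),(125,255,255),(320,255,380,300)); print(r[0]); need(r[0][1])
E
python3 m.py
```

```text
15.6667 [ 0.61974935 -0.07943807  0.17307257] [0.98621243 0.44931631 5.46563621] [ 0.05170924 -0.06114743  0.02293711] 0.023022908385676114
ball 857 [ 0.6196 -0.0798  0.1108] rel TCP mm [ -0.1  -0.3 -62.3]
(25, array([340.96, 271.6 ]), array([338, 270,   7,   5]))
tip [0.6139 0.0479] mark [0.6132 0.0488] stage shift cm [ 0.06 -0.1 ] -> tool x,y -0.06 -0.1  target mark px [340.9 271.9]
```

Request:
{"fn": "jog_arm", "kwargs": {"deltas": [[0,0,0,0,0,0.2,0],[0,0,0,0,0,0.2,0],[0,0,0,0,0,0.2,0],[0,0,0,0,0,0.1,0],[0,0,0,0,0,0.1,0],[0,0,0,0,0,0,0],[0,0,0,0,0,0,0]]}}

```text
t: 16.35
tool_pos: [0.6203, -0.0795, 0.1673]
tool_rot: [-0.228, 3.13, -0.002]
contact_force: [-0.9, 0.3, 10.9]
opening: 0.0228
```

```bash
python3 m.py
```

```text
16.35 [ 0.62030169 -0.07953349  0.16734587] [-0.86981582  0.27037177 10.8589709 ] [1.59149238e-01 5.25856507e-01 4.01593395e-04] 0.022809600457999357
ball 845 [ 0.6199 -0.0797  0.1053] rel TCP mm [ -0.4  -0.2 -62.1]
(25, array([340.96, 271.6 ]), array([338, 270,   7,   5]))
tip [0.6139 0.0479] mark [0.6132 0.0488] stage shift cm [ 0.06 -0.1 ] -> tool x,y -0.06 -0.1  target mark px [340.9 271.9]
```

Request:
{"fn": "jog_arm", "kwargs": {"deltas": [[0,0,0,0,0,0.1,0],[0,0,0,0,0,0.1,0],[0,0,0,0,0,0,0],[0,0,0,0,0,0,0],[0,0,0,0,0,0,0]]}}

```text
t: 16.87
tool_pos: [0.6211, -0.0795, 0.1672]
tool_rot: [-0.228, 3.128, -0.002]
contact_force: [-3.1, 1.9, 17.4]
opening: 0.0229
```

```bash
python3 m.py
```

```text
16.8667 [ 0.62105533 -0.07951324  0.16720482] [-3.08740281  1.90547977 17.39391322] [0.3251559  0.78281137 0.01503318] 0.022936862634666804
ball 836 [ 0.6206 -0.0798  0.105 ] rel TCP mm [ -0.5  -0.3 -62.2]
(22, array([341.27, 271.73]), array([338, 270,   7,   4]))
tip [0.6139 0.0479] mark [0.6139 0.049 ] stage shift cm [-0.02 -0.11] -> tool x,y 0.02 -0.11  target mark px [340.9 271.9]
```

Pressing 2 mm further raised the force from 11 to 17 N with no more descent, so the ring is on its stop. I'll hold and check for creep.

Request:
{"fn": "jog_arm", "kwargs": {"deltas": [[0,0,0,0,0,0,0],[0,0,0,0,0,0,0],[0,0,0,0,0,0,0],[0,0,0,0,0,0,0],[0,0,0,0,0,0,0],[0,0,0,0,0,0,0],[0,0,0,0,0,0,0],[0,0,0,0,0,0,0]]}}

```text
t: 17.63
tool_pos: [0.621, -0.0795, 0.1672]
tool_rot: [-0.228, 3.128, -0.002]
contact_force: [-2.9, 1.3, 16.7]
opening: 0.0228
```

```bash
python3 m.py; python3 - <<'E'
from h import *
im,d=vision.get_image("scene"); crop(im,(210,190,370,310),5,"pics/z.png")
E
```

```text
17.6333 [ 0.62103849 -0.07954381  0.16717449] [-2.9006225   1.31334424 16.66405775] [ 0.37648747  0.81310208 -0.01754763] 0.022847971630332062
ball 836 [ 0.6208 -0.0798  0.1048] rel TCP mm [ -0.3  -0.2 -62.4]
(22, array([341.27, 271.73]), array([338, 270,   7,   4]))
tip [0.6139 0.0479] mark [0.6139 0.049 ] stage shift cm [-0.02 -0.11] -> tool x,y 0.02 -0.11  target mark px [340.9 271.9]
```

View pics/z.png

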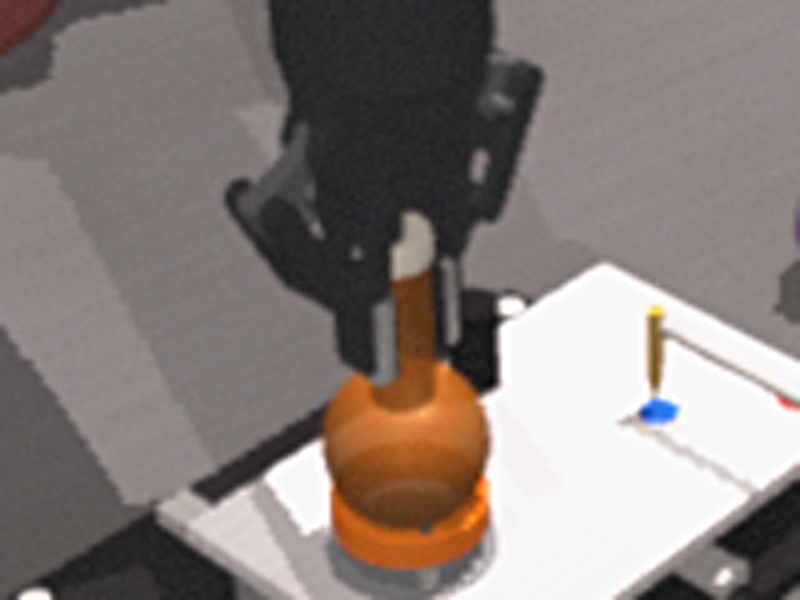

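The flask is seated upright in the lowered ring, with its ball at about (407,445). The pin tip at (655,393) stands over the blue disc at (658,411). Everything is steady, so I'll hand in.

```bash
python3 -c "from station import ctrl; print(ctrl.finish_job())"
```

```text
the job is handed in; nothing more can be done
None
```

I did the whole job in the order asked and handed it in at about 17.8 s of the 58 s allowed; no verdict was reported.

- **Stage:** I gripped the knob and slid the stage until the pointer stood over red, rested more than 1 s, then did the same for blue. At each stop the mark measured about 1 mm from the pointer.
- **Flask:** I lifted the amber flask by the neck, set it upright in the orange ring and pressed it down. The arm is still holding it there.

**Last checks:**
- **Ring on its stop:** commanding 2 mm more raised the push from 11 to 17 N with no further descent. The ball's centre measured 105 mm above the table, against 106 mm expected.
- **Pointer over blue:** it was about 1.1 mm off the mark's centre. That reading is slightly skewed because the pin's shadow covers part of the disc.
- **Disagreements:** pressing moved the carrier about 0.7 mm, with about 3 N of sideways force left. The height of the white stopper's position read 2–3 mm to one side, but the neck and ball readings showed the flask upright.
- **Leave-alone items:** I never reached for the green flask, the lens or the lens cap, but I did not measure them again at the end.

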